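# Recharge a spray can on the bench refill station

## Robot

A 6-joint arm with a two-finger parallel gripper is mounted at the origin on the work surface. World frame = base frame: x ahead of the robot, y to its left, z up, the work surface at z = 0. Lengths are in mm, angles in rad, forces in N, time in s.
With the tool pointing down it reaches from about 400 to 925 mm from the base axis. Payload 12.5 kg.
Tool frame: the origin (TCP) lies at the centre of the arm's flange, where the gripper is bolted on; the fingertips stand 190 mm ahead of it and the grasp point (between the pads) lies 171 mm ahead of it; z points along the fingers, y is the line along which they close (so a half turn about z gives the same grasp; the last joint's range is limited). The gripper opens to 95 mm and grips with 3 to 60 N. Pads are 20 mm wide; open, the fingers measure 119 mm over their backs; the gripper's body (75 mm by 180 mm) begins 59 mm behind the grasp point.
Start: joints at [-1.285, 0.491, 1.559, -0, 1.092, -0.106], TCP at [238.677, -577.632, 404.761] pointing down, gripper open.
Joint ranges: [-3.1, 3.1], [-0.84, 2.19], [0.05, 2.79], [-1.13, 4.28], [0.06, 2.93], [-2.69, 2.69]. Speed limits (rad/s): [2.22, 2.22, 2.79, 3.14, 3.14, 3.14].

## Interface

Orientations are given as [roll, pitch, yaw] about the fixed x, y, z axes, in that order (R = Rz(yaw) Ry(pitch) Rx(roll)).
In Python, from cell import env, read_camera, search_frame, cut_out gives the robot as it stands. The module is installed in compiled form; this text tells all that it offers.
- The arm moves only by the tool move_arm, never from a script. Its argument "commands" is a list of rows, each a list of 3 entries, a list of its own where there are three numbers: the shift along the world's x, y, z normalised to -1 to 1, where 1 is 0.03 m, then the turn about the world's z normalised to -1 to 1, where 1 is 0.08 rad, then the opening, from -1 (shut) to 1 (fully open), so that 0 is half open. A call has 1 to 20 rows; each row shifts and turns the commanded pose from where the row before left it; what a row does not reach is not made up. A row lasts 1/12 s, in which the tool goes at most 41.7 mm and 7.16 degrees, less where a joint would pass 70% of its speed; a pose out of reach is approached as far as the arm can. A call with a number of a shift or a turn outside -1 to 1 is refused whole. A call with a gripper value outside its range is refused whole. The fingers move at their own pace and stop on an object; the grip force is fixed at half the most. Time passes only in rows, so rows that do not move let the fingers close. It gives the time, the measured TCP pose, the force, the opening and the grip force at its end, in the units of the state.
- env.state(): the state, without advancing time (a new reading comes with each control period).
- read_camera(name): name is "side" or "top" or "wrist"; returns a dict with "image" (384x512x3 uint8, red, green, blue), "fx", "fy", "cx", "cy" (pixels), "rvec" (rotation vector, rad) and "tvec" (3), from world to camera coordinates, as OpenCV has them. Camera axes: x right, y down, z forward; pixel columns grow to the right and rows downward; lengths in mm; the calibration is good to about 2 mm. A picture is of the moment at which its call begins. There is no depth.
- env.job_done(): hands the job in; it is judged then, once.
Trained networks look in a picture, given as the dict that the camera call returned (one of the last four; its "shot" number tells which), for a name from the list of things; names that differ only in an ending like _2 or _b are one class to them, and where a whole thing is asked for, a point or a joint stands for the part that bears it (a point fixed in the world has none). Each returns a list of dicts, best first, with "confidence" (0 to 1); they miss things now and then, are a little off and sometimes report something else, mostly with a low value. They report only what shows in the picture. A call takes as long as a camera call. They do not tell look-alikes from the thing itself.
- search_frame(thing, picture): "at" ([column, row] in pixels, amid what is visible of it).
- cut_out(thing, picture): "region" (384x512 bool, what is visible of it) and "at" ([column, row] in pixels, amid what is visible of it).
The state is a dict: "t": time; "joints": joint angles; "qvel": joint speeds; "tau": joint torques, N m; "eef_pos": TCP position; "tcp_rot": TCP orientation; "ft_force": force on the tool from outside, world axes, zero at the start; "moment": the same for the moment, N m; "opening": opening from 0.0 (shut) to 1.0 (fully open); "grip_force": force on a finger pad.
Only numpy, scipy, OpenCV 4.12 (cv2) and the standard library are available. Lean on these libraries where they do the work, as an engineer would, in place of code of your own. Each camera call takes 0.05 s, during which the arm holds its last target. There are 200 camera calls.

## Task

Recharge the green-capped spray can: hold it upright, press its foot down on the middle of the refill station's orange sprung pad until the pad is fully down, and keep it down for two full seconds. Then lift it off and leave it standing upright in the red tray beside the blue-capped can. Press with the can only, keep your hand off the station, and leave the other cans standing where they are.

Things in the scene. Friction and masses are not known exactly. Their poses are not given: they have to be found in the camera images.
- can_green: an aluminium spray can standing upright: round body 52 mm in diameter and 122 mm high, then a short shoulder and a cap 33 mm in diameter whose top is 150 mm above the foot; green cap and a green band round the body; 0.14 to 0.28 kg. It starts on the bench, in one of three places that it shares with the yellow and white cans. Origin: centre of the foot; z along the can, up. The fingers fit best round the bare metal below the shoulder, about 110 mm above the foot.
- can_yellow: an aluminium spray can standing upright: round body 52 mm in diameter and 122 mm high, then a short shoulder and a cap 33 mm in diameter whose top is 150 mm above the foot; yellow cap and band; a bystander on the bench. Origin: centre of the foot; z up.
- can_white: an aluminium spray can standing upright: round body 52 mm in diameter and 122 mm high, then a short shoulder and a cap 33 mm in diameter whose top is 150 mm above the foot; white cap and band; a bystander on the bench. Origin: centre of the foot; z up.
- can_blue: an aluminium spray can standing upright: round body 52 mm in diameter and 122 mm high, then a short shoulder and a cap 33 mm in diameter whose top is 150 mm above the foot; blue cap and band; a bystander, already charged, standing in the red tray near the tray's +y end. Origin: centre of the foot; z up.
- fill_station: the refill station, fixed to the bench: a blue base 200 x 150 mm and 36 mm high, with the orange pad towards its near (-x) end and a blue console 42 mm deep at its far (+x) end, from 55 to 97 mm beyond the origin, 111 mm high with a gauge on top. Origin: centre of the underside, on the bench; x points to the console, z up. The pad's axis is 30 mm to -x of the origin.
- fill_pad_top (a point): the centre of the top face of the sprung pad: a flat orange disc 72 mm in diameter with a black rubber face, 70 mm above the bench when up, 55 mm when fully down; this point sinks with the pad. z up.
- fill_pad (a joint): how far the pad is pressed down, in m: 0 up, 0.015 fully down against a hard stop. It starts to move at about 4 N and takes 14 N to be fully down; it springs back up when let go. A can's own weight does not move it.
- red_tray: an open red tray, fixed on the bench, 140 mm (x) by 220 mm (y), rim 25 mm high, walls 5 mm thick, inner floor 5 mm above the bench. Origin: centre of the underside; z up. The blue can stands about 55 mm to +y of the origin; the -y half is free.
Things that resemble listed ones, but are neither listed nor needed, are in the scene too. Leave any brown or purple look-alike of the can_green alone.

How it is judged:
By the outcome, as a careful person would: the job done as asked, in the order asked, and still so for the second after the job is handed in, with the robot touching nothing.
It also fails if it takes over 42 s, if anything falls off the work surface, if the arm or the gripper's body presses on something with over 40 N, if the wrist force passes 120 N, or if a joint passes its speed limit or range.

## Working session

There is one attempt and no reset: what is moved stays moved. The work goes in short steps, Python scripts to look and compute and a tool call to move; the robot and the scene stay as the last step left them, time stands still between calls to the robot, and variables do not carry over. Pictures are saved under pics/ and viewed, at most 10 in all, crops included, and the job is handed in when it is done.

Besides the shell and the picture viewer there is one more tool, called by a JSON object that holds its "method" and its "body". move_arm: Moves the arm, as the interface text tells. Its arguments: {"type":"object","properties":{"commands":{"type":"array","items":{"type":"array"}}},"required":["commands"]}

```bash
mkdir -p pics
cat > h.py <<'E'
import numpy as np, cv2
from cell import env, read_camera, search_frame, cut_out
def ray(p,uv):
    R=cv2.Rodrigues(np.array(p["rvec"],float))[0]; t=np.array(p["tvec"],float).ravel()
    d=R.T@np.array([(uv[0]-p["cx"])/p["fx"],(uv[1]-p["cy"])/p["fy"],1.]); return -R.T@t,d
def onz(p,uv,z):
    c,d=ray(p,uv); return c+d*(z-c[2])/d[2]
def proj(p,X):
    K=np.array([[p["fx"],0,p["cx"]],[0,p["fy"],p["cy"]],[0,0,1.]])
    return cv2.projectPoints(np.array(X,float).reshape(-1,3),np.array(p["rvec"],float),np.array(p["tvec"],float),K,None)[0].reshape(-1,2)
def save(im,n): cv2.imwrite("pics/"+n,im[...,::-1])
E
python3 - <<'E'
from h import *
P={n:read_camera(n) for n in("top","side")}
save(np.hstack([cv2.resize(P[n]["image"],(400,300),interpolation=cv2.INTER_AREA) for n in P]),"a.png")
save(P["top"]["image"],"top.png")
for n in P:
  print(n,ray(P[n],(256,192)))
  for th in("can_green","fill_pad_top","fill_station","red_tray"):
    for r in search_frame(th,P[n]): print(th,np.round(r["at"]),round(r["confidence"],2),np.round(onz(P[n],r["at"],{"can_green":130,"fill_pad_top":70,"fill_station":36,"red_tray":5}[th])))
E
```

```text
top (array([ 226.10564502,    5.39397176, 1316.70890996]), array([ 0.18969011, -0.0104026 , -0.98193418]))
can_green [322. 216.] 0.94 [ 384. -162.  130.]
can_green [278. 239.] 0.91 [337. -51. 130.]
can_green [329. 177.] 0.89 [ 480. -188.  130.]
can_green [358. 201.] 0.8 [ 416. -252.  130.]
can_green [254. 168.] 0.53 [516.  -8. 130.]
fill_pad_top [256. 181.] 0.86 [495. -11.  70.]
fill_station [255. 168.] 0.72 [537.  -9.  36.]
red_tray [147. 183.] 0.58 [526. 285.   5.]
red_tray [357. 145.] 0.36 [ 591. -294.    5.]
side (array([107.33493345, 872.99709338, 631.98331543]), array([ 0.35149007, -0.78139284, -0.51570809]))
can_green [326. 190.] 0.95 [315.  44. 130.]
can_green [316. 153.] 0.91 [ 391. -124.  130.]
can_green [291. 153.] 0.78 [447. -97. 130.]
can_green [315. 134.] 0.68 [ 427. -231.  130.]
fill_pad_top [267. 137.] 0.69 [ 592. -283.   70.]
fill_pad_top [251. 186.] 0.67 [513.  -0.  70.]
fill_station [236. 196.] 0.69 [551.   6.  36.]
red_tray [191. 284.] 0.66 [508. 300.   5.]
```

View pics/top.png

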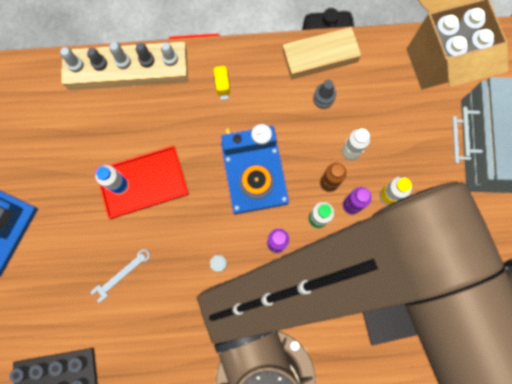

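View pics/a.png

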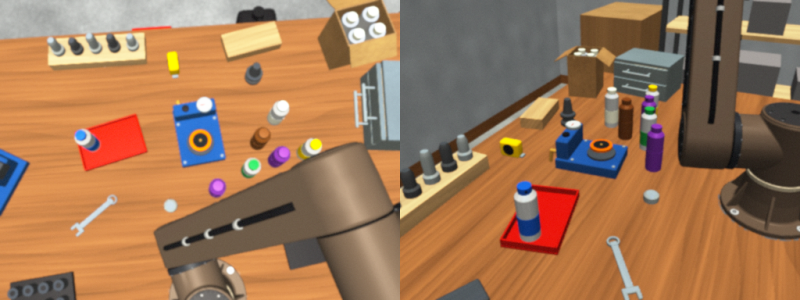

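The top view shows these can_green candidates:
- Green cap at (322,212), my choice by description.
- Purple look-alikes at (278,240) and (358,199).
- Brown at (333,176), white at (357,142) and yellow at (400,188).

The station is at (255,170) with its pad at (256,181). The red tray is at (145,182), with the blue can at (110,178). Both are yawed a little.

Run:
```python
from h import *
p=read_camera("top"); s=read_camera("side")
def blobs(p,lo,hi,z,n,mn=15):
    h=cv2.cvtColor(p["image"],cv2.COLOR_RGB2HSV); m=cv2.inRange(h,lo,hi)
    k,l,st,c=cv2.connectedComponentsWithStats(m)
    for i in range(1,k):
        if st[i,4]>=mn: print(n,np.round(c[i],1),st[i,4],np.round(onz(p,c[i],z)))
    return m
for q,n in((p,"T"),(s,"S")):
    print(n); blobs(q,(45,120,60),(80,255,255),148,"green"); blobs(q,(132,60,50),(155,255,255),148,"purple"); blobs(q,(24,150,120),(34,255,255),148,"yellow")
# tray
h=cv2.cvtColor(p["image"],cv2.COLOR_RGB2HSV)
m=cv2.inRange(h,(0,200,100),(4,255,255))|cv2.inRange(h,(174,200,100),(180,255,255))
m[:120]=0;m[:,220:]=0
c=max(cv2.findContours(m,0,2)[0],key=cv2.contourArea); b=cv2.boxPoints(cv2.minAreaRect(c)); print("tray");print(np.round([onz(p,x,20)[:2] for x in b]),np.round(onz(p,b.mean(0),20)))
m=cut_out("fill_station",p)[0]["region"].astype(np.uint8)
mb=cv2.inRange(h,(100,150,50),(118,255,255)); mb[:,:215]=0; mb[:,295:]=0;mb[:120]=0;mb[220:]=0
c=max(cv2.findContours(mb,0,2)[0],key=cv2.contourArea); b=cv2.boxPoints(cv2.minAreaRect(c)); print("stn");print(np.round(b),np.round([onz(p,x,36)[:2] for x in b]))
for r in search_frame("fill_pad_top",p): print("pad",r["at"],onz(p,r["at"],70))
mo=cv2.inRange(h,(8,200,200),(20,255,255)); mo[:,:235]=0; mo[:,280:]=0;mo[:150]=0;mo[210:]=0
e=cv2.fitEllipse(max(cv2.findContours(mo,0,2)[0],key=cv2.contourArea)); print("orange",e,onz(p,e[0],70))
A=cv2.resize(p["image"][120:270,210:430],None,fx=3,fy=3,interpolation=2)
save(A,"c.png")
```

```text
T
green [324.4 210.5] 120 [ 395. -166.  148.]
purple [357.1 200. ] 490 [ 415. -246.  148.]
purple [277.7 240. ] 381 [334. -50. 148.]
yellow [221.1  79.3] 346 [747.  60. 148.]
yellow [403.9 184.2] 156 [ 445. -363.  148.]
yellow [386.1 197.1] 71 [ 417. -316.  148.]
S
green [319.1 140.7] 99 [ 394. -157.  148.]
green [311.5 177.2] 124 [352.  33. 148.]
purple [317.9 130.4] 224 [ 417. -218.  148.]
purple [325.5 189.2] 1132 [309.  70. 148.]
yellow [323.4 110.7] 57 [ 447. -365.  148.]
yellow [141.3 181.5] 215 [680. 201. 148.]
tray
[[569. 423.]
 [621. 207.]
 [484. 172.]
 [434. 384.]] [526. 297.  20.]
stn
[[220. 136.]
 [274. 126.]
 [288. 203.]
 [234. 213.]] [[634.  77.]
 [651. -69.]
 [438. -88.]
 [423.  53.]]
pad [257.6, 181.6] [493.82771083 -13.85636331  70.        ]
orange ((256.2613830566406, 177.7284698486328), (22.217098236083984, 23.834096908569336), 91.83586883544922) [504.25378956 -11.14830374  70.        ]
```

View pics/c.png

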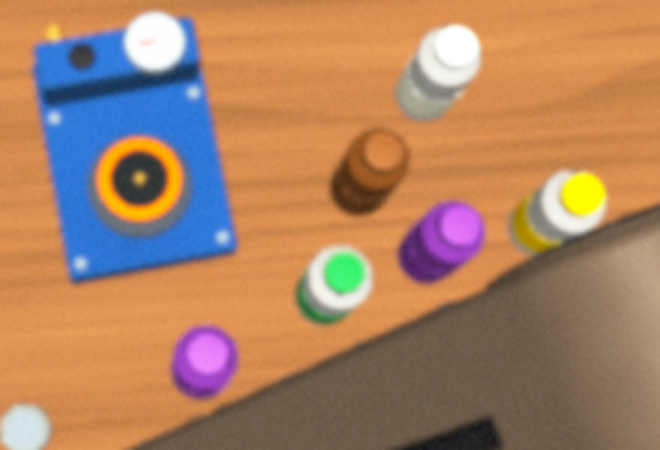

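The close crop confirms the choice: the green cap is at (344,272) in the crop, (325,211) in the full picture. That puts the can at about (395,-165), and both cameras agree. Its neighbours are all at least 95 mm away.

{"method": "move_arm", "body": {"commands": [[[0.37,0.9,0],0,1],[[0.37,0.9,0],0,1],[[0.37,0.9,0],0,1],[[0.37,0.9,0],0,1],[[0.37,0.9,0],0,1],[[0.37,0.9,0],0,1],[[0.37,0.9,0],0,1],[[0.37,0.9,0],0,1],[[0.37,0.9,0],0,1],[[0.37,0.9,0],0,1],[[0.37,0.9,0],0,1],[[0.37,0.9,0],0,1],[[0.37,0.9,0],0,1],[[0.37,0.9,0],0,1],[[0,0.6,0],0,1],[[0,0.6,0],0,1],[[0,0,0],0,1]]}}

```text
t: 2.12
eef_pos: [393.8, -161.4, 404.9]
tcp_rot: [-3.141, 0.0, 0.394]
ft_force: [-0.0, 1.1, 0.6]
opening: 0.998
grip_force: 0.0
```

Run:
```python
from h import *
s=env.state()
from scipy.spatial.transform import Rotation as R
print(s["t"],s["eef_pos"],s["tcp_rot"],s["joints"],R.from_euler("xyz",s["tcp_rot"]).as_matrix()[:,1])
w=read_camera("wrist"); save(w["image"],"w1.png")
h=cv2.cvtColor(w["image"],cv2.COLOR_RGB2HSV)
m=cv2.inRange(h,(45,120,60),(80,255,255))
k,l,st,c=cv2.connectedComponentsWithStats(m)
for i in range(1,k):
  if st[i,4]>30: print(c[i],st[i],onz(w,c[i],149))
p=read_camera("top"); h=cv2.cvtColor(p["image"],cv2.COLOR_RGB2HSV)
print(ray(w,(256,192)))
```

```text
2.1167 [ 393.83220996 -161.3693966   404.90221026] [-3.14121923e+00  3.55221582e-06  3.94040262e-01] [-5.44380302e-01  2.06973149e-01  2.01803315e+00  2.74472041e-04
  9.16889687e-01  6.32208771e-01] [ 3.83922149e-01 -9.23365390e-01 -3.73424743e-04]
[264.8961039  154.30735931] [245 149  43  17 231] [ 430.53939745 -149.99568044  149.        ]
[269.25       206.20052083] [ 248  184   44   45 1536] [ 397.00667976 -167.52820584  149.        ]
(array([ 464.14775299, -132.2239076 ,  385.15373643]), array([-0.24902953, -0.0915189 , -0.9642429 ]))
```

View pics/w1.png

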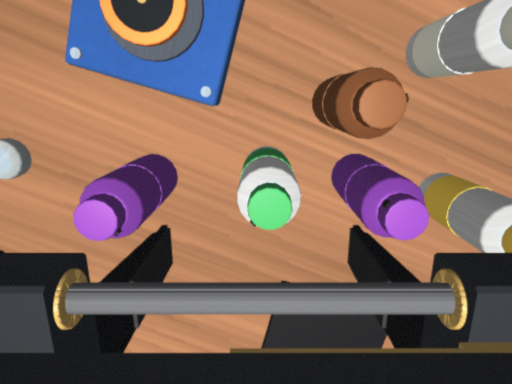

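The wrist view shows the green cap at (269,206), between purple cans at (97,218) and (404,216). Brown is at (380,103). The fingers would close straight towards the purple cans, so I'll turn the tool by -0.56 rad before going down.

{"method": "move_arm", "body": {"commands": [[[0.07,-0.17,0],-1,1],[[0,0,0],-1,1],[[0,0,0],-1,1],[[0,0,0],-1,1],[[0,0,0],-1,1],[[0,0,0],-1,1],[[0,0,-0.3],-1,1],[[0,0,-0.6],0,1],[[0,0,-0.7],0,1],[[0,0,-0.7],0,1],[[0,0,-0.7],0,1],[[0,0,-0.6],0,1],[[0,0,-0.4],0,1],[[0,0,-0.12],0,1],[[0,0,0],0,1],[[0,0,0],0,1]]}}

```text
t: 3.55
eef_pos: [396.3, -169.4, 281.5]
tcp_rot: [3.141, -0.0, -0.169]
ft_force: [0.4, 0.2, 0.2]
opening: 0.997
grip_force: 0.0
```

{"method": "move_arm", "body": {"commands": [[[0,0,0],0,-0.2],[[0,0,0],0,-0.5],[[0,0,0],0,-1],[[0,0,0],0,-1],[[0,0,0],0,-1],[[0,0,0],0,-1],[[0,0,0],0,-1],[[0,0,0],0,-1]]}}

```text
t: 4.22
eef_pos: [396.2, -168.7, 281.2]
tcp_rot: [3.141, -0.0, -0.168]
ft_force: [-0.1, 0.4, 1.3]
opening: 0.539
grip_force: 30.0
```

Gripped: the opening reads 51 mm. Next I lift it and stop short of the pad for a wrist look.

{"method": "move_arm", "body": {"commands": [[[0,0,0.3],0,-1],[[0,0,0.6],0,-1],[[0,0,0.8],0,-1],[[0,0,0.8],0,-1],[[0,0,0.8],0,-1],[[0,0,0.6],0,-1],[[0.1,0.3,0.3],0,-1],[[0.2,0.7,0],0,-1],[[0.2,0.8,0],0,-1],[[0.2,0.8,0],0,-1],[[0.2,0.6,0],0,-1],[[0.1,0.4,0],0,-1],[[0,0.1,0],0,-1],[[0,0,0],0,-1],[[0,0,0],0,-1]]}}

```text
t: 5.47
eef_pos: [426.1, -57.7, 406.8]
tcp_rot: [3.141, 0.001, -0.168]
ft_force: [0.4, -0.1, -3.4]
opening: 0.539
grip_force: 30.0
```

Run:
```python
from h import *
s=env.state(); print(s["eef_pos"],s["ft_force"],s["opening"])
w=read_camera("wrist"); save(w["image"],"w2.png")
for r in search_frame("fill_pad_top",w): print(r, onz(w,r["at"],70))
h=cv2.cvtColor(w["image"],cv2.COLOR_RGB2HSV)
mo=cv2.inRange(h,(8,200,180),(22,255,255))
for c in cv2.findContours(mo,0,2)[0]:
  if cv2.contourArea(c)>800: e=cv2.fitEllipse(c); print("orange",e,onz(w,e[0],70))
p=read_camera("top"); h=cv2.cvtColor(p["image"],cv2.COLOR_RGB2HSV)
mo=cv2.inRange(h,(8,200,180),(22,255,255)); mo[:,:235]=0; mo[:,280:]=0;mo[:150]=0;mo[210:]=0
c=max(cv2.findContours(mo,0,2)[0],key=cv2.contourArea); (u,v),r=cv2.minEnclosingCircle(c); print(u,v,r,onz(p,(u,v),70))
```

```text
[426.08274677 -57.68299643 406.76962133] [ 0.389443   -0.1072799  -3.43813651] 0.5392877221855771
{'at': [194.8, 109.5], 'confidence': 0.77} [500.34105426 -11.4308679   70.        ]Traceback (most recent call last):
  File "<stdin>", line 11, in <module>
ValueError: max() iterable argument is empty
```

View pics/w2.png

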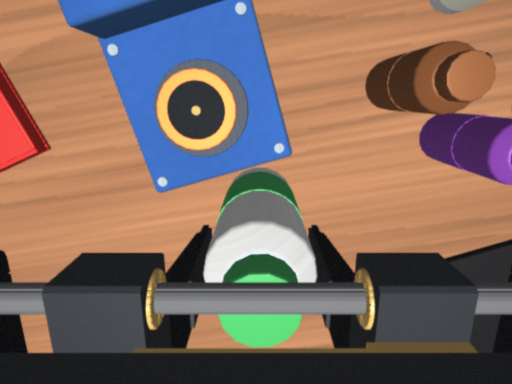

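The pad's centre dot is at (196,110), which gives (500.5,-11.5) and agrees with the top view. I'll move over it and down close.

{"method": "move_arm", "body": {"commands": [[[0.2,0.12,0],0,-1],[[0.4,0.25,0],0,-1],[[0.5,0.32,0],0,-1],[[0.5,0.32,0],0,-1],[[0.5,0.3,0],0,-1],[[0.28,0.18,0],0,-1],[[0.1,0.06,-0.2],0,-1],[[0,0,-0.5],0,-1],[[0,0,-0.5],0,-1],[[0,0,-0.2],0,-1],[[0,0,0],0,-1],[[0,0,0],0,-1]]}}

```text
t: 6.62
eef_pos: [500.6, -11.4, 365.2]
tcp_rot: [3.141, 0.0, -0.168]
ft_force: [-0.6, 1.0, -3.0]
opening: 0.536
grip_force: 30.0
```

Run:
```python
from h import *
s=env.state(); print(s["eef_pos"],s["ft_force"],s["moment"])
w=read_camera("wrist");d=read_camera("side");save(np.hstack([cv2.resize(d["image"][90:240,150:350],(400,300),interpolation=2),cv2.resize(w["image"],(400,300))]),"s1.png")
```

```text
[500.63477636 -11.35807964 365.19437133] [-0.64891108  1.00183015 -2.98309776] [ 0.03764715 -0.03742945 -0.00313267]
```

View pics/s1.png

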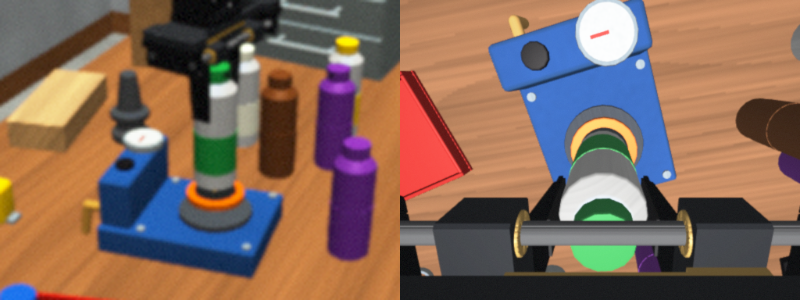

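The can hangs upright above the pad, centred, at (215,190) in the left half. Next I lower it onto the pad slowly.

{"method": "move_arm", "body": {"commands": [[[0,0,-0.2],0,-1],[[0,0,-0.15],0,-1],[[0,0,-0.1],0,-1],[[0,0,-0.1],0,-1],[[0,0,-0.1],0,-1],[[0,0,-0.1],0,-1],[[0,0,-0.1],0,-1],[[0,0,0],0,-1]]}}

```text
t: 7.38
eef_pos: [500.6, -11.2, 339.7]
tcp_rot: [3.141, -0.0, -0.168]
ft_force: [-1.2, -0.3, 8.3]
opening: 0.541
grip_force: 30.0
```

{"method": "move_arm", "body": {"commands": [[[0,0,-0.06],0,-1],[[0,0,-0.06],0,-1],[[0,0,-0.06],0,-1],[[0,0,0],0,-1]]}}

```text
t: 7.72
eef_pos: [500.9, -11.2, 335.8]
tcp_rot: [-3.141, -0.003, -0.168]
ft_force: [-2.9, 1.0, 20.1]
opening: 0.543
grip_force: 30.0
```

The force jumped past the 14 N spring load at the expected height, so the pad is on its hard stop. I'll hold there.

{"method": "move_arm", "body": {"commands": [[[0,0,0],0,-1],[[0,0,0],0,-1],[[0,0,0],0,-1],[[0,0,0],0,-1],[[0,0,0],0,-1],[[0,0,0],0,-1]]}}

```text
t: 8.22
eef_pos: [500.9, -11.1, 335.8]
tcp_rot: [-3.141, -0.003, -0.168]
ft_force: [-4.0, 1.1, 20.1]
opening: 0.537
grip_force: 30.0
```

Run:
```python
from h import *
s=env.state(); print(s["eef_pos"],s["ft_force"],s["moment"])
w=read_camera("wrist");d=read_camera("side");save(np.hstack([cv2.resize(d["image"][90:240,150:350],(400,300),interpolation=2),cv2.resize(w["image"],(400,300))]),"s2.png")
```

```text
[500.86841701 -11.1487382  335.80585713] [-3.99241814  1.09890753 20.12382862] [0.40776808 0.6985957  0.08144559]
```

View pics/s2.png

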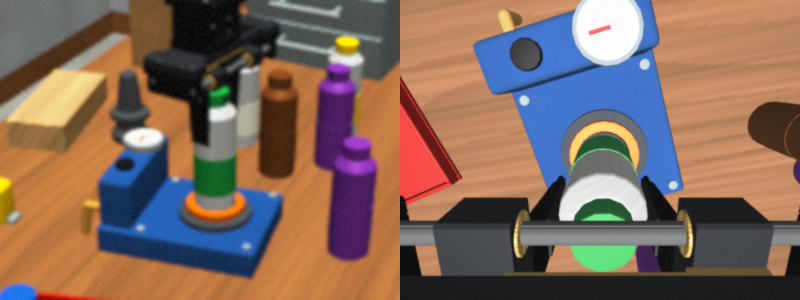

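The pad is down flush with the station collar at (215,210), with the can upright on it. I'll hold for 2.5 s more.

{"method": "move_arm", "body": {"commands": [[[0,0,0],0,-1],[[0,0,0],0,-1],[[0,0,0],0,-1],[[0,0,0],0,-1],[[0,0,0],0,-1],[[0,0,0],0,-1],[[0,0,0],0,-1],[[0,0,0],0,-1],[[0,0,0],0,-1],[[0,0,0],0,-1],[[0,0,0],0,-1],[[0,0,0],0,-1],[[0,0,0],0,-1],[[0,0,0],0,-1],[[0,0,0],0,-1],[[0,0,0],0,-1]]}}

```text
t: 9.65
eef_pos: [500.9, -11.1, 335.8]
tcp_rot: [-3.141, -0.003, -0.168]
ft_force: [-3.8, 2.3, 19.4]
opening: 0.535
grip_force: 30.0
```

{"method": "move_arm", "body": {"commands": [[[0,0,0],0,-1],[[0,0,0],0,-1],[[0,0,0],0,-1],[[0,0,0],0,-1],[[0,0,0],0,-1],[[0,0,0],0,-1],[[0,0,0],0,-1],[[0,0,0],0,-1],[[0,0,0],0,-1],[[0,0,0],0,-1],[[0,0,0],0,-1],[[0,0,0],0,-1],[[0,0,0],0,-1],[[0,0,0],0,-1]]}}

```text
t: 10.82
eef_pos: [500.9, -11.2, 335.8]
tcp_rot: [-3.141, -0.003, -0.168]
ft_force: [-3.7, 1.6, 19.1]
opening: 0.535
grip_force: 30.0
```

{"method": "move_arm", "body": {"commands": [[[0,0,0.15],0,-1],[[0,0,0.3],0,-1],[[0,0,0.5],0,-1],[[0,0,0.6],0,-1],[[0,0,0.5],0,-1],[[0,0.3,0.2],0,-1],[[-0.1,0.6,0],0,-1],[[-0.1,0.9,0],0,-1],[[-0.1,0.9,0],0,-1],[[-0.1,0.9,0],0,-1],[[-0.1,0.9,0],0,-1],[[-0.1,0.9,0],0,-1],[[-0.1,0.7,0],0,-1],[[0,0.4,0],0,-1],[[0,0.2,0],0,-1],[[0,0,0],0,-1],[[0,0,0],0,-1]]}}

```text
t: 12.23
eef_pos: [479.7, 189.4, 401.5]
tcp_rot: [3.141, 0.0, -0.168]
ft_force: [-0.4, -0.4, -2.7]
opening: 0.537
grip_force: 30.0
```

Run:
```python
from h import *
s=env.state(); print(s["eef_pos"],s["ft_force"],s["opening"])
w=read_camera("wrist"); p=read_camera("top")
for r in search_frame("can_blue",w)+search_frame("red_tray",w): print(r)
T=np.array([526,297.]); ex=np.array([.972,.234]); ey=np.array([-.234,.972])
im=w["image"].copy()
for a,b in((-70,-110),(70,-110),(70,110),(-70,110),(0,-52),(0,55)):
  q=T+a*ex+b*ey; z=25 if abs(b)>100 else 5
  u=proj(w,[*q,z])[0]; print(a,b,q.round(),u.round())
  if 0<u[0]<512 and 0<u[1]<384: cv2.circle(im,tuple(int(x) for x in u),4,(0,255,255),-1)
save(im,"w3.png")
```

```text
[479.69885009 189.42041053 401.45356265] [-0.39508606 -0.44083801 -2.69795641] 0.5373460465997006
{'at': [168.8, 129.9], 'confidence': 0.9}
-70 -110 [484. 174.] [273. 166.]
70 -110 [620. 206.] [217.  33.]
70 110 [568. 420.] [ 22. 125.]
-70 110 [432. 388.] [ 93. 242.]
0 -52 [538. 246.] [198. 124.]
0 55 [513. 350.] [111. 163.]
```

View pics/w3.png

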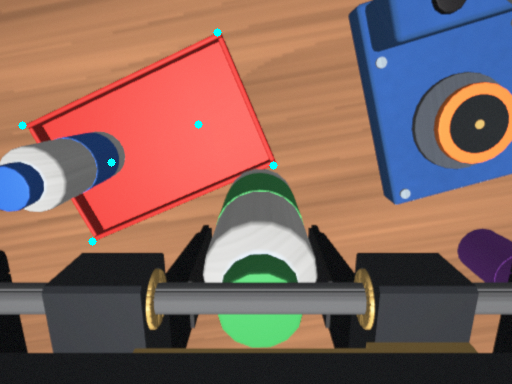

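The markers fit the tray. Its corners and the free spot at (198,124) lie where they should, and the blue can's foot is at about (108,158). I'll place at (538,244).

{"method": "move_arm", "body": {"commands": [[[0.2,0.2,0],0,-1],[[0.4,0.4,0],0,-1],[[0.5,0.5,0],0,-1],[[0.5,0.4,0],0,-1],[[0.3,0.3,-0.1],0,-1],[[0.05,0.02,-0.3],0,-1],[[0,0,-0.6],0,-1],[[0,0,-0.7],0,-1],[[0,0,-0.7],0,-1],[[0,0,-0.6],0,-1],[[0,0,-0.4],0,-1],[[0,0,-0.2],0,-1],[[0,0,0],0,-1],[[0,0,0],0,-1]]}}

```text
t: 13.6
eef_pos: [538.2, 244.2, 293.9]
tcp_rot: [3.141, 0.0, -0.168]
ft_force: [-0.0, 0.1, -2.6]
opening: 0.54
grip_force: 30.0
```

{"method": "move_arm", "body": {"commands": [[[0,0,-0.05],0,-1],[[0,0,-0.05],0,-1],[[0,0,0],0,-1],[[0,0,0],0,-1]]}}

```text
t: 13.93
eef_pos: [538.1, 244.4, 291.1]
tcp_rot: [-3.141, -0.001, -0.168]
ft_force: [-0.3, -0.4, -2.6]
opening: 0.54
grip_force: 30.0
```

{"method": "move_arm", "body": {"commands": [[[0,0,-0.05],0,-1],[[0,0,-0.05],0,-1],[[0,0,-0.03],0,-1],[[0,0,0],0,-1],[[0,0,0],0,-1]]}}

```text
t: 14.35
eef_pos: [538.1, 244.4, 286.8]
tcp_rot: [3.141, 0.0, -0.168]
ft_force: [-0.8, 0.9, -3.0]
opening: 0.536
grip_force: 30.0
```

{"method": "move_arm", "body": {"commands": [[[0,0,-0.03],0,-1],[[0,0,0],0,-1],[[0,0,0],0,-1]]}}

```text
t: 14.6
eef_pos: [538.1, 244.4, 286.1]
tcp_rot: [-3.142, -0.0, -0.168]
ft_force: [-1.4, 0.1, -0.5]
opening: 0.536
grip_force: 30.0
```

Contact: the can's weight is taken by the tray. I'll open and rise.

{"method": "move_arm", "body": {"commands": [[[0,0,0],0,0.3],[[0,0,0],0,0.6],[[0,0,0],0,1],[[0,0,0],0,1],[[0,0,0],0,1],[[0,0,0],0,1],[[0,0,0],0,1],[[0,0,0.2],0,1],[[0,0,0.5],0,1],[[0,0,0.7],0,1],[[0,0,0.7],0,1],[[0,0,0.7],0,1],[[0,0,0.7],0,1],[[0,0,0.5],0,1],[[-0.5,0,0.2],0,1],[[-0.7,0,0],0,1],[[-0.5,0,0],0,1],[[0,0,0],0,1],[[0,0,0],0,1]]}}

```text
t: 16.18
eef_pos: [486.9, 244.4, 412.7]
tcp_rot: [-3.141, -0.001, -0.168]
ft_force: [0.4, -0.5, 0.8]
opening: 1.0
grip_force: 0.0
```

Run:
```python
from h import *
s=env.state(); print(s["eef_pos"],s["ft_force"])
w=read_camera("wrist");d=read_camera("side");save(np.hstack([cv2.resize(d["image"],(400,300)),cv2.resize(w["image"],(400,300))]),"f.png")
```

```text
[486.90199746 244.44571753 412.74946087] [ 0.40570414 -0.46720771  0.75107228]
```

View pics/f.png

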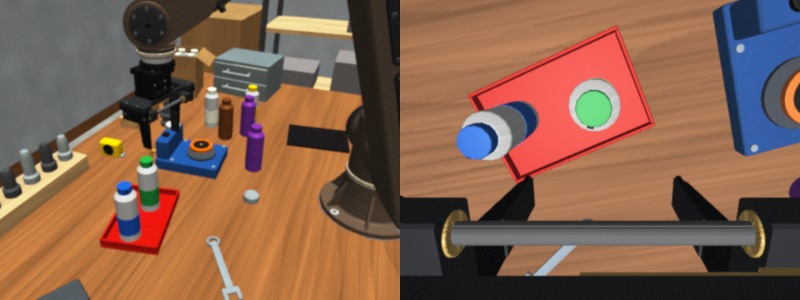

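The green can stands upright in the tray, at (148,185) left and (593,108) right, beside the blue can. The pad is back up, the other cans still stand, and the gripper is clear.

```bash
python3 -c "
from cell import env
print(env.job_done())"
```

```text
the job is handed in; nothing more can be done
None
```

The green can was pressed on the pad, fully down, for about 3 s, and now stands upright in the red tray beside the blue can; the other cans are still standing, and I handed the job in just after 16 s.

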